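Lay the condiment tray

ROBOT

A 6-joint arm with a two-finger parallel gripper is mounted at the origin on the work surface. World frame = base frame: x ahead of the robot, y to its left, z up, the work surface at z = 0. Lengths are in mm, angles in rad, forces in N, time in s.
With the tool pointing down it reaches from about 425 to 950 mm from the base axis. Payload 14.7 kg.
Tool frame: the origin (TCP) lies at the very end of the fingers, on their centre line; the grasp point (between the pads) lies 19 mm behind it; z points along the fingers, y is the line along which they close (so a half turn about z gives the same grasp; the last joint's range is limited). The gripper opens to 85 mm and grips with 20 to 120 N. Pads are 22 mm wide; open, the fingers measure 114 mm over their backs; the gripper's body (76 mm by 85 mm) begins 54 mm behind the grasp point. The pads swing forward as they close: fully open they stand 13 mm farther back than shut.
Start: joints at [1.138, 0.48, 1.596, -0, 1.065, -0.047], TCP at [244.571, 602.227, 231.297] pointing down, gripper open.
Joint ranges: [-2.75, 2.75], [-0.82, 2.05], [0.23, 2.67], [-1.56, 4.7], [0.09, 2.69], [-2.92, 2.92]. Speed limits (rad/s): [1.89, 1.89, 2.39, 3.01, 3.01, 3.01].

INTERFACE

Orientations are given as a unit quaternion [w, x, y, z].
In Python, from workcell import ctrl gives the robot as it stands. Calls block until the motion is done:
- ctrl.reach(position, orientation): joint-space move of the TCP to a pose.
- ctrl.movel(position, rot=None, feed=150, guard=None): straight line of the TCP; rot=None keeps the orientation; feed is the mean speed in mm/s. With guard (N) it stops when the force on the tool has changed by that much, and returns True; else False.
- ctrl.goto_joints(angles): joint-space move.
- ctrl.grip(opening): finger opening in mm; the grip force is fixed at half the most; returns when the fingers have stopped.
- ctrl.dwell(seconds).
- ctrl.inverse_kinematics(position, orientation): joint angles nearest the present ones, or None.
- ctrl.read_camera(name): name is "scene" or "top" or "wrist"; returns a dict with "img" (384x512x3 uint8, red, green, blue), "fx", "fy", "cx", "cy" (pixels), "origin" and "rotation" of the camera in the world; the wrist camera has in their place "T_tool_cam" (4x4, takes a point from camera to tool coordinates, whose origin is the TCP and whose axes are the flange's). Camera axes: x right, y up, looking along -z (the intrinsics and any distortion apply to the point x, -y, -z); pixel columns grow to the right and rows downward; lengths in mm; the calibration is good to about 2 mm. A picture is of the moment at which its call begins: read the wrist's pose just before it. There is no depth.
A pose or a line that the arm cannot do raises ctrl.IKError and nothing moves.
- ctrl.finish_job(): hands the job in; it is judged then, once.
Readings, each from a call of its own:
- ctrl.read_time_s(): time.
- ctrl.read_qpos(): joint angles.
- ctrl.read_qvel(): joint speeds.
- ctrl.read_tau(): joint torques, N m.
- ctrl.read_tcp_pos(): TCP position.
- ctrl.read_tcp_rot(): TCP orientation.
- ctrl.read_contact_force(): force on the tool from outside, world axes, zero at the start.
- ctrl.read_moment(): the same for the moment, N m.
- ctrl.read_grip_width(): finger opening in mm.
- ctrl.read_grip_force(): force on a finger pad.
Only numpy, scipy, OpenCV 4.12 (cv2) and the standard library are available. Lean on these libraries where they do the work, as an engineer would, in place of code of your own. Each camera call takes 0.05 s, during which the arm holds its last target. There are 200 camera calls.

TASK

Lay the black tray for the table: stand the short round tin, the square canister and the oblong wooden box upright in the middle of the cork coaster of its own shape, the box lying along its coaster, and only then, last of all, set the sauce jug with the spout gently down in the middle of the white saucer. Leave the look-alikes, the two-eared sugar pot and the tall tin, where they stand. Let go of everything at the end.

Things in the scene. Friction and masses are not known exactly. Their poses are not given: they have to be found in the camera images.
- round_tin: Short round steel tin with a flat lid, 50 mm diameter, 56 mm high, about 150 g, loose, upright on the table. Origin: centre of its underside, z up. Same diameter as the tall tin, which does not belong.
- square_canister: Square white porcelain canister with a flat lid, 46 x 46 mm, 56 mm high, about 190 g, loose. Origin: centre of its underside; x and y run square to its sides.
- oblong_box: Oblong wooden box with a flat lid that does not come off, 74 mm along its x, 36 mm along its y, 56 mm high, about 130 g, loose. Origin: centre of its underside.
- sauce_jug: White porcelain teapot-shaped sauce jug with one spout (along its +x, tip 56 mm from the axis) and one loop handle (along its -x, reaching 54 mm from the axis); the lid is fixed to it. Belly 58 mm in diameter with straight sides from 20 to 50 mm height, narrowing to a 42 mm foot; 84 mm high to the top of the lid's knob; about 250 g, loose. Origin: centre of its underside. Best held by the belly along its y axis, where spout and handle are out of the way.
- sugar_pot: Look-alike of the jug that must stay where it is: same white body and lid (58 mm belly, 84 mm high), but with two equal loop ears (along its +x and -x, reaching 47 mm from the axis) and no spout. Loose. Origin: centre of its underside.
- tall_tin: Look-alike of the round tin that must stay where it is: 50 mm diameter but 98 mm high. Loose steel. Origin: centre of its underside.
- round_coaster: Round cork coaster, 80 mm diameter, 4 mm thick, fixed on the floor of the black tray. The tray measures 270 x 270 mm with a rim 14 mm high; the four coasters lie on its floor, 5 mm above the table, in a 2 x 2 square with their centres 120 mm apart, in any order. Origin: centre of its underside, so its top is 4 mm above its origin.
- square_coaster: Square cork coaster, 80 x 80 mm, 4 mm thick, fixed in the tray, sides parallel to the tray's. Origin: centre of its underside.
- oblong_coaster: Oblong cork coaster, 105 mm along its x, 60 mm along its y, 4 mm thick, fixed in the tray. Origin: centre of its underside.
- saucer: White porcelain saucer, a flat disc of 92 mm diameter with a blue centre, 4 mm thick, fixed in the tray. Origin: centre of its underside.

How it is judged:
By the outcome, as a careful person would: the job done as asked, in the order asked, and still so for the second after the job is handed in, with the robot touching nothing.
It also fails if it takes over 109 s, if anything falls off the work surface, if the arm or the gripper's body presses on something with over 40 N, if the wrist force passes 120 N, or if a joint passes its speed limit or range.

## Working session

There is one attempt and no reset: what is moved stays moved. The work goes in short steps, each a Python script; the robot and the scene stay as the last script left them, time stands still between calls to the robot, and variables do not carry over. Pictures are saved under pics/ and viewed, at most 14 in all, crops included, and the job is handed in when it is done.

```bash
mkdir -p pics; python3 - <<'E'
from workcell import ctrl
import cv2,numpy as np
for n in("top","scene"):
    c=ctrl.read_camera(n); cv2.imwrite(f"pics/{n}0.png",cv2.resize(c["img"][:,:,::-1],(800,600),interpolation=cv2.INTER_CUBIC)); cv2.imwrite(f"pics/{n}_raw.png",c["img"][:,:,::-1])
    print(n,{k:(np.round(v,4).tolist() if k!="img" and not isinstance(v,str) else 0) for k,v in c.items()})
print(ctrl.read_time_s(),ctrl.read_tcp_rot())
c=ctrl.read_camera("wrist");print([k for k in c],c["T_tool_cam"])
E
```

```text
top {'img': 0, 'fx': 352.8465, 'fy': 352.8465, 'cx': 251.1529, 'cy': 193.785, 'origin': [335.23, 13.2707, 1255.8727], 'rotation': [0.7083, 0.0479, -0.0679, -0.701]}
scene {'img': 0, 'fx': 476.2413, 'fy': 476.2413, 'cx': 255.8604, 'cy': 195.1654, 'origin': [1197.0041, 1020.2188, 1069.0243], 'rotation': [0.2448, 0.1249, 0.4041, 0.8725]}
0.1 [-1.25312340e-04  1.91697575e-01  9.81453884e-01 -5.44841214e-04]
['img', 'fx', 'fy', 'cx', 'cy', 'T_tool_cam'] [[-5.44863508e-04  9.58464535e-01  2.85211217e-01  7.21655896e+01]
 [ 9.99999842e-01  5.61830466e-04  2.23302756e-05 -9.13982646e-02]
 [-1.38837574e-04  2.85211184e-01 -9.58464690e-01 -1.42553311e+02]
 [ 0.00000000e+00  0.00000000e+00  0.00000000e+00  1.00000000e+00]]
```

View pics/top0.png

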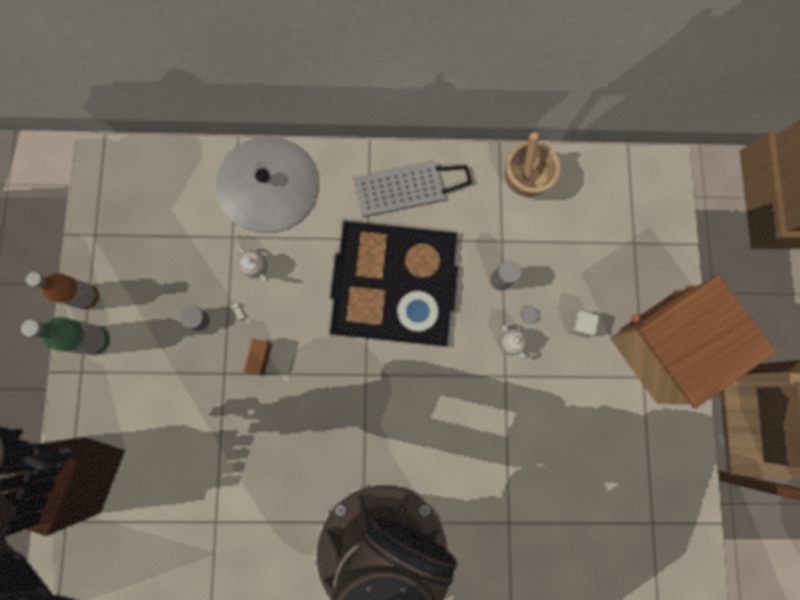

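View pics/scene0.png

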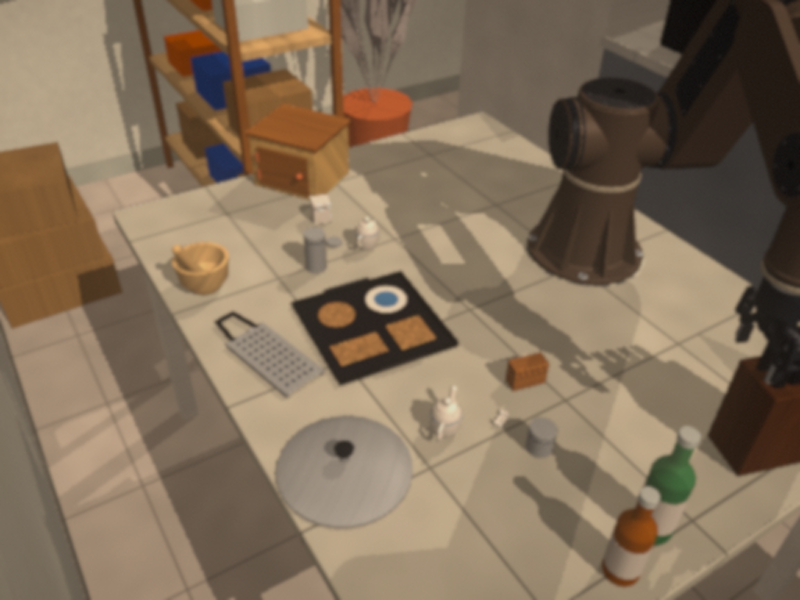

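The top view (800×600) shows these, with the scene view agreeing:
- Tray around (395,283). Coasters: oblong (371,255), round (422,260), square (366,306), saucer (418,311).
- Short tin (193,317), box (257,357), canister (587,322), tall tin (507,274).
- Two pots at (252,264) and (513,342), which I need to tell apart.

```bash
cat > h.py <<'E'
import numpy as np,cv2
from scipy.spatial.transform import Rotation as R
from workcell import ctrl
def rot(q): return R.from_quat([q[1],q[2],q[3],q[0]]).as_matrix()
def cam(name):
    if name=="wrist":
        p=np.array(ctrl.read_tcp_pos());Q=rot(ctrl.read_tcp_rot())
    c=ctrl.read_camera(name)
    if name=="wrist":
        T=np.array(c["T_tool_cam"]); c["o"]=p+Q@T[:3,3]; c["R"]=Q@T[:3,:3]
    else: c["o"]=np.array(c["origin"]); c["R"]=rot(c["rotation"])
    return c
def cast(c,uv,z):
    uv=np.atleast_2d(uv).astype(float)
    d=np.c_[(uv[:,0]-c["cx"])/c["fx"],-(uv[:,1]-c["cy"])/c["fy"],-np.ones(len(uv))]@c["R"].T
    return (c["o"]+d*((z-c["o"][2])/d[:,2])[:,None])[:,:2]
def proj(c,P):
    d=(np.atleast_2d(P)-c["o"])@c["R"]
    return np.c_[c["cx"]+c["fx"]*d[:,0]/-d[:,2],c["cy"]-c["fy"]*d[:,1]/-d[:,2]]
def quat(yaw):
    """tool down; tool y axis (closing line) at angle yaw from world y... closing dir = (sin?)"""
    # tool x=(cos a,sin a,0), y=(sin a,-cos a,0), z=down
    a=yaw;M=np.array([[np.cos(a),np.sin(a),0],[np.sin(a),-np.cos(a),0],[0,0,-1]])
    q=R.from_matrix(M).as_quat();return [q[3],q[0],q[1],q[2]]
E
python3 - <<'E'
from h import *
t=cam("top");s=cam("scene")
k=.64
for n,u,z in [("oblongC",(371,255),9),("roundC",(422,260),9),("squareC",(366,306),9),("saucer",(418,311),9),("tin",(194,315),56),("box",(259,353),56),("can",(587,322),56),("potL",(251,262),60),("potR",(513,342),60),("tall",(510,271),98)]:
    p=cast(t,np.array(u)*k,z)[0]; print(n,p.round(),np.hypot(*p).round(), (proj(s,[*p,z])[0]/k).round())
def crop(c,u,v,w=44): 
    x,y=int(u*k),int(v*k); return cv2.resize(c["img"][y-w//2:y+w//2,x-w//2:x+w//2,::-1],(300,300),interpolation=cv2.INTER_CUBIC)
m=np.vstack([np.hstack([crop(t,252,264),crop(t,513,342)]),np.hstack([crop(s,447,410),crop(s,367,233)])])
cv2.imwrite("pics/pots.png",m)
E
```

```text
oblongC [654.  30.] 654.0 [360. 347.]
roundC [644. -89.] 650.0 [337. 313.]
squareC [534.  39.] 535.0 [411. 330.]
saucer [523. -80.] 529.0 [386. 298.]
tin [501. 412.] 649.0 [539. 424.]
box [420. 267.] 498.0 [523. 359.]
can [ 496. -452.] 671.0 [320. 200.]
potL [621. 294.] 687.0 [447. 405.]
potR [ 450. -284.] 532.0 [369. 225.]
tall [ 600. -273.] 659.0 [315. 232.]
```

View pics/pots.png

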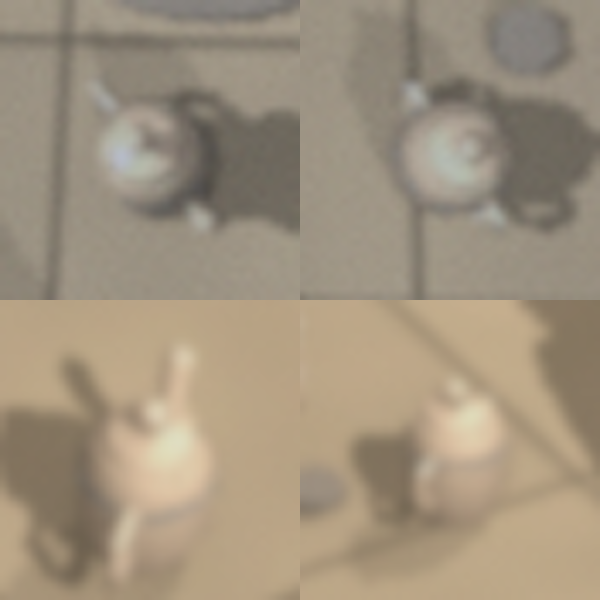

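The left pot is the jug: its spout points to the lower right in the top crop (about −x, −y) and its loop handle to the upper left. The right pot has two equal ears, so it is the sugar pot. The projections into the scene view agree. Next I take near views of the objects and the tray with the wrist camera.

```bash
cat >> h.py <<'E'
import pickle
def hover(x,y,z=230,a=None):
    if a is None: a=np.arctan2(y,x)+np.pi/2
    ctrl.reach([x,y,z],quat(a))
E
python3 - <<'E'
from h import *
D={}
for n,x,y,z in [("tin",501,412,230),("jug",621,294,250),("box",430,267,230),("tray",585,-25,380),("can",496,-452,230)]:
    hover(x,y,z); ctrl.dwell(.2); D[n]=cam("wrist"); print(n,ctrl.read_time_s(),np.round(ctrl.read_tcp_pos()),np.round(D[n]["o"]),D[n]["fx"])
pickle.dump(D,open("D.pkl","wb"))
m=[cv2.resize(D[n]["img"][:,:,::-1],(400,300)) for n in("tin","jug","box","tray")]
cv2.imwrite("pics/w1.png",np.vstack([np.hstack(m[:2]),np.hstack(m[2:])]))
cv2.imwrite("pics/w2.png",D["can"]["img"][:,:,::-1])
E
```

```text
tin 1.7167 [500. 413. 230.] [454. 469. 373.] 340.2963105271805
jug 2.6833 [620. 295. 250.] [589. 360. 392.] 340.2963105271805
box 3.7333 [431. 267. 230.] [393. 329. 373.] 340.2963105271805
tray 5.3417 [585. -24. 380.] [588.  48. 522.] 340.2963105271805
can 7.275 [ 497. -451.  230.] [ 546. -398.  373.] 340.2963105271805
```

View pics/w1.png

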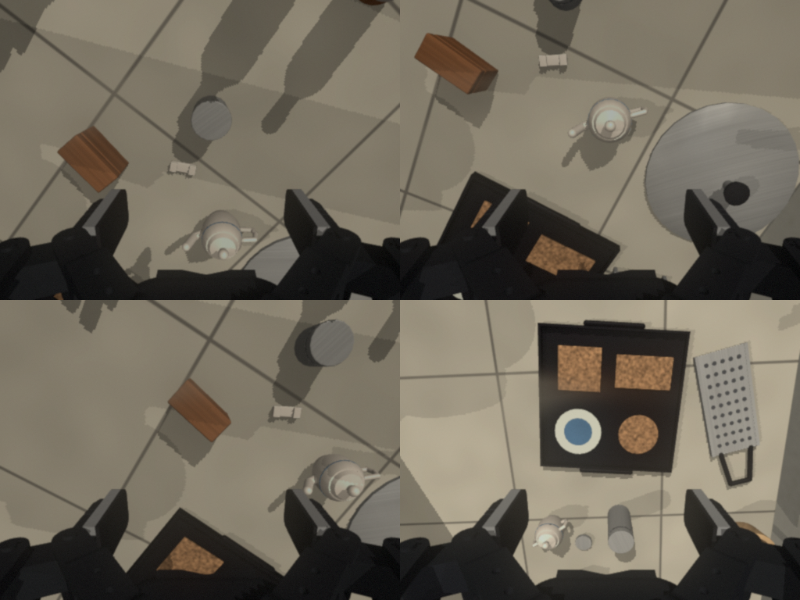

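View pics/w2.png

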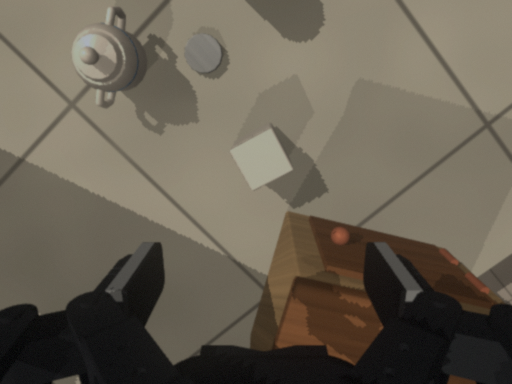

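The wrist views (mosaic at 400×300 per tile) show the short tin at (212,118) in its tile, the box at (200,110), the jug at (209,120) with its spout to the left, and all four coasters in the tray. In w2 the canister top is at (262,158), and a tall cabinet's base corner is near (290,212), so clearance there needs care. I'll enlarge crops to pick out the top faces.

```bash
python3 - <<'E'
from h import *
D=pickle.load(open("D.pkl","rb"))
t=D["tray"];im=t["img"];hsv=cv2.cvtColor(im,cv2.COLOR_RGB2HSV)
m=cv2.inRange(hsv,(5,90,60),(25,255,255));m[200:]=0
m=cv2.morphologyEx(m,cv2.MORPH_CLOSE,np.ones((5,5)))
b=cv2.inRange(hsv,(95,80,50),(125,255,255));b[200:]=0
for mm in(m,b):
  for c in cv2.findContours(mm,0,1)[0]:
    if cv2.contourArea(c)<300: continue
    P=cast(t,c[:,0],9).astype(np.float32); r=cv2.minAreaRect(P*1); M=cv2.moments(P)
    print("coaster",c.mean(0).round(),np.round([M["m10"]/M["m00"],M["m01"]/M["m00"]],1),"rect",np.round(r[0],1),np.round(r[1],1),round(r[2],1))
def crop(n,u,v,w=80):
    i=D[n]["img"][v-30:v+30,u-40:u+40,::-1];return cv2.resize(i,(400,300),interpolation=cv2.INTER_CUBIC)
cv2.imwrite("pics/crops.png",np.vstack([np.hstack([crop("tin",271,151),crop("jug",268,154)]),np.hstack([crop("box",255,141),crop("can",262,158)])]))
c=D["can"];print("cabinet base",cast(c,[(290,212),(445,245)],0).round(), "height chk")
E
```

```text
coaster [[304. 172.]] [646.2 -86.5] rect [646.3 -86.4] [81.9 79.6] 88.4
coaster [[311.  92.]] [657.3  32.6] rect [657.3  32.5] [ 62.6 107.4] 84.6
coaster [[230.  87.]] [538.2  44. ] rect [538.4  43.8] [82.4 82.7] 84.8
coaster [[227. 168.]] [526.7 -75.7] rect [526.8 -76.1] [49.8 50.5] 41.5
cabinet base [[ 472. -526.]
 [ 582. -684.]] height chk
```

View pics/crops.png

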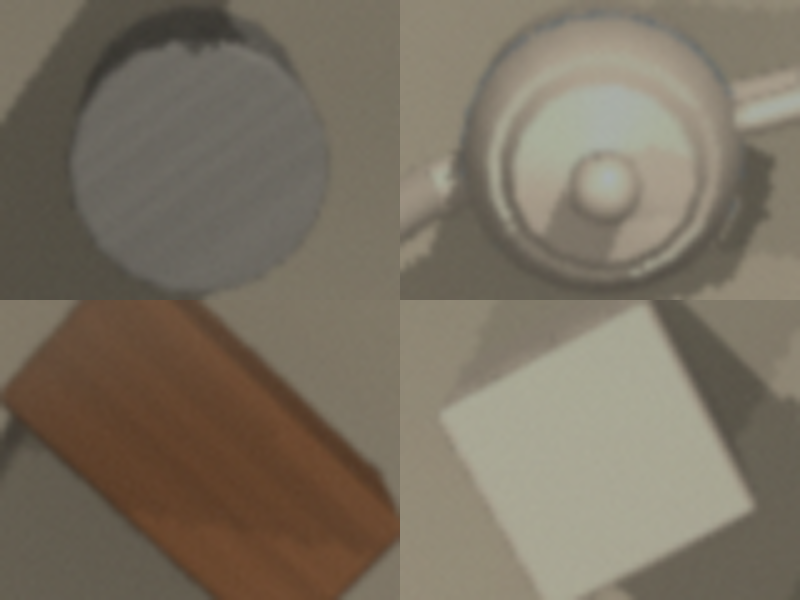

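The crops show clean top faces: a tin lid disc about 51.6 px across, and the jug's knob at about (269,161) in its frame. The canister corners and the lit box top are also clear. The coaster sizes and 119.6 mm spacing check out. Now I'll compute the object poses.

```bash
python3 - <<'E'
from h import *
D=pickle.load(open("D.pkl","rb"))
c=D["tin"]
P=cast(c,[(270.8,154),(245,154),(296.6,154),(270.8,128.6),(270.8,179.6)],56);print("tin",P[0].round(1),np.linalg.norm(P[1]-P[2]),np.linalg.norm(P[3]-P[4]))
c=D["can"];px=np.array([(40,112),(250,3),(355,207),(150,302)])/5+[222,128];P=cast(c,px,56)
print("can",P.mean(0).round(1),[np.linalg.norm(P[i]-P[i-1]).round(1) for i in range(4)],[np.degrees(np.arctan2(*(P[i]-P[i-1])[::-1])).round(1) for i in range(4)])
hsv=cv2.cvtColor(D["box"]["img"],cv2.COLOR_RGB2HSV);m=cv2.inRange(hsv,(3,110,40),(20,255,255));m[220:]=0
cs=max(cv2.findContours(m,0,1)[0],key=cv2.contourArea);ap=cv2.approxPolyDP(cs,3,True)[:,0];print(ap.tolist());P=cast(D["box"],ap,56);print(P.round(1).tolist())
r=cv2.minAreaRect(P.astype(np.float32));print("box rect",r)
c=D["jug"]
print("knob",cast(c,(269,161),78),"lid",cast(c,(268.7,159),64),"belly50",cast(c,(268.4,153.8),35),"spout",cast(c,(220,170),65),"handle",cast(c,(313.6,143),40))
t=cam("top");hs=cv2.cvtColor(t["img"],cv2.COLOR_RGB2HSV);m=cv2.inRange(hs,(5,90,50),(25,255,255));m=cv2.morphologyEx(m,cv2.MORPH_CLOSE,np.ones((3,3)))
for q in cv2.findContours(m,0,1)[0]:
    M=cv2.moments(q)
    if M["m00"]>150:
        u=(M["m10"]/M["m00"],M["m01"]/M["m00"])
        if 200<u[0]<300 and u[1]<230: print("top coaster",cast(t,u,9).round(1))
E
```

```text
tin [500.3 423.7] 48.77461070909395 49.016578320358114
can [ 497.9 -448.2] [np.float64(42.7), np.float64(44.5), np.float64(44.0), np.float64(43.9)] [np.float64(76.2), np.float64(-14.9), np.float64(-104.6), np.float64(163.5)]
[[239, 103], [236, 116], [217, 131], [272, 180], [294, 154], [243, 102]]
[[383.2, 302.6], [386.8, 291.2], [378.8, 270.1], [447.3, 257.0], [451.3, 289.5], [385.9, 305.2]]
box rect ((415.546875, 281.30816650390625), (35.867515563964844, 71.44699096679688), 79.17090606689453)
knob [[624.20083884 299.01441566]] lid [[624.61210774 297.97857466]] belly50 [[624.98256154 297.45242447]] spout [[585.70841745 267.43332767]] handle [[662.11437277 328.8587346 ]]
top coaster [[536.2  41.3]]
top coaster [[643.9 -88.9]]
top coaster [[655.   29.7]]
```

```bash
cat >> h.py <<'E'
rad=np.radians
def pick(x,y,adeg,zt=15,hz=180):
    q=quat(rad(adeg)); ctrl.grip(85); ctrl.reach([x,y,hz],q); ctrl.movel([x,y,zt],feed=150)
    ctrl.grip(0); ctrl.dwell(.2); print("grip",ctrl.read_grip_width(),ctrl.read_grip_force())
    ctrl.movel([x,y,hz],feed=200); print("lifted",ctrl.read_grip_width(),ctrl.read_grip_force(),ctrl.read_time_s())
def place(x,y,adeg,zt=15,hz=180,op=85):
    q=quat(rad(adeg)); ctrl.reach([x,y,hz],q); ctrl.movel([x,y,9+zt+12],feed=200); ctrl.dwell(.2)
    g=ctrl.movel([x,y,9+zt-2],feed=12,guard=3); print("guard",g,ctrl.read_tcp_pos(),ctrl.read_contact_force())
    ctrl.dwell(.2); ctrl.grip(op); ctrl.dwell(.2); ctrl.movel([x,y,hz],feed=200); print("t",ctrl.read_time_s())
E
python3 - <<'E'
from h import *
D=pickle.load(open("D.pkl","rb"))
print("tin from box view",cast(D["box"],(424,54),56),"knob from tin view",cast(D["tin"],(223*1.28,247*1.28),78),"knob from box view",cast(D["box"],(345*1.28,187*1.28),78))
x,y=500.3,422.5
pick(x,y,130)
place(645,-87.7,82)
hover(590,-20,330,rad(88));ctrl.dwell(.2);c=cam("wrist");pickle.dump(c,open("c1.pkl","wb"));cv2.imwrite("pics/p1.png",c["img"][:,:,::-1])
E
```

```text
tin from box view [[499.08737177 423.26400961]] knob from tin view [[616.42116704 307.27417209]] knob from box view [[611.47766108 297.1584949 ]]
grip 49.085155258407696 61.10604912042618
lifted 48.6382789703063 62.14809536933899 13.4583
guard True [644.89924396 -87.68680141  24.86450574] [-0.94049826  0.3237358   7.82494997]
t 19.0833
```

View pics/p1.png

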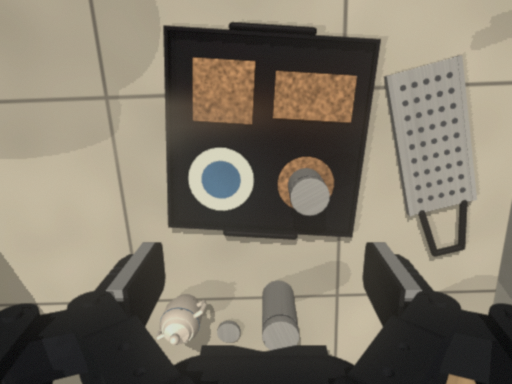

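The picture shows the tin standing on the round coaster, its lid centred at about (311,194) and the coaster at about (306,184). I'll compute the offset from the lid circle (z=65) and the coaster's visible edge.

```bash
python3 - <<'E'
from h import *
c=pickle.load(open("c1.pkl","rb"));im=c["img"];print(c["o"].round())
hs=cv2.cvtColor(im,cv2.COLOR_RGB2HSV);m=cv2.inRange(hs,(5,90,50),(25,255,255));m[235:]=0
m=cv2.morphologyEx(m,cv2.MORPH_CLOSE,np.ones((3,3)))
from scipy.optimize import least_squares
for q in cv2.findContours(m,0,1)[0]:
    if cv2.contourArea(q)<300: continue
    P=cast(c,q[:,0],9);r=cv2.minAreaRect(P.astype(np.float32));print(np.round(r[0],1),np.round(r[1],1),round(r[2],1))
    if abs(q[:,0,0].mean()-306)<15 and q[:,0,1].mean()>150:
        h=cv2.convexHull(q)[:,0]; h=h[h[:,1]<195]
        P=cast(c,h,9);s=least_squares(lambda v:np.hypot(*(P-v[:2]).T)-v[2],[645,-88,40],loss="soft_l1");print("round circ",s.x.round(1))
b=cv2.inRange(hs,(95,80,50),(125,255,255));b[220:]=0
M=cv2.moments(b,True);print("saucer",cast(c,(M["m10"]/M["m00"],M["m01"]/M["m00"]),9))
g=cv2.GaussianBlur(cv2.cvtColor(im,cv2.COLOR_RGB2GRAY),(3,3),0)
w=cv2.inRange(hs,(0,0,70),(180,50,255));w[:,:280]=0;w[:,345:]=0;w[:155]=0;w[222:]=0
q=max(cv2.findContours(w,0,1)[0],key=cv2.contourArea);(u,v),r=cv2.minEnclosingCircle(q);print("lid",u,v,r,cast(c,(u,v),65))
cv2.imwrite("pics/c1crop.png",cv2.resize(im[150:220,270:350,::-1],(640,560),interpolation=cv2.INTER_CUBIC))
E
```

```text
[593.  52. 471.]
[643.9 -79.5] [80.7 67.2] 17.2
round circ [646.1 -85.9  40.5]
[604.5  37.3] [ 82.5 213.7] 84.5
saucer [[526.74280406 -75.29198526]]
lid 307.5 192.0 23.963613510131836 [[642.38033077 -80.29036453]]
```

View pics/c1crop.png

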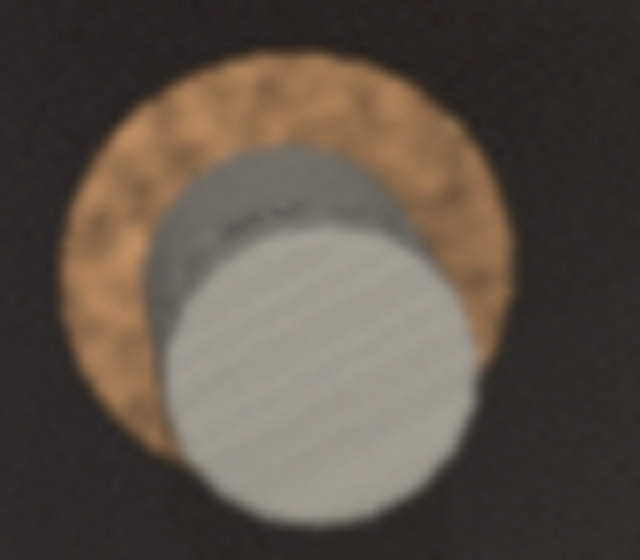

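The tin's base circle centres at about (305.8,185.7) px against (305.9,184.4) for the coaster, so it is about 2 mm off, which is good. The wrist-camera tray coordinates hold, so I'll use them for the box and canister.

```bash
python3 - <<'E'
from h import *
pick(415.2,279.8,169.2)
place(657.3,32.5,174.6)
pick(497.9,-448.2,75)
place(538.3,43.9,84.6)
hover(624,298,250,rad(39));ctrl.dwell(.2);j=cam("wrist")
hover(590,-20,330,rad(88));ctrl.dwell(.2);c=cam("wrist");pickle.dump((c,j),open("c2.pkl","wb"))
cv2.imwrite("pics/p2.png",np.vstack([c["img"][20:230,150:400,::-1],j["img"][50:260,131:381,::-1]]))
i=cv2.imread("pics/p2.png");cv2.imwrite("pics/p2.png",np.hstack([cv2.resize(i[:210],(400,336),interpolation=2),cv2.resize(i[210:],(400,336),interpolation=2)]))
E
```

```text
grip 35.275375458594475 59.75144952535629
lifted 35.49904662646641 59.84281003475189 24.6167
guard True [657.19580463  32.49611203  24.49420022] [-1.03484978 -1.11218093  7.83940552]
t 29.75
grip 45.19035488719695 61.835689544677734
lifted 45.378975087093686 61.44413620233536 34.6833
guard True [538.19779675  43.89314478  24.68128772] [-0.7648061  -1.00874572  8.88516748]
t 40.225
```

View pics/p2.png

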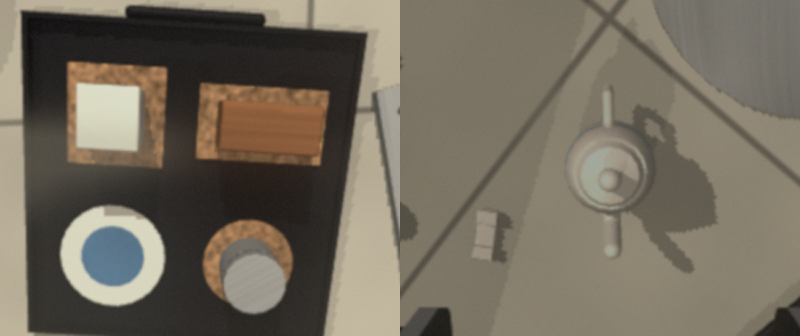

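Left: the canister and box stand centred and aligned on their coasters, with base and coaster centres agreeing within about 2 mm. Right: the jug's handle points up and its spout down in the image, so the closing line (image x) is square to them. The knob is at crop (610,180). I'll work out the jug's position, then pick and place it.

```bash
python3 - <<'E'
from h import *
c,j=pickle.load(open("c2.pkl","rb"))
k=cast(j,(131+210/1.6,50+180/1.6),78)[0];b=cast(j,(131+210.5/1.6,50+168/1.6),38)[0]
s=cast(j,(131+212/1.6,50+250/1.6),65)[0];h=cast(j,(131+207/1.6,50+95/1.6),40)[0];print(k,b,s,h,np.linalg.norm(s-k),np.linalg.norm(h-k),np.degrees(np.arctan2(*(h-s)[::-1])))
p=(k+[624.2,299.0])/2;p=np.array(p);print(p)
assert np.linalg.norm(k-[624.2,299])<6
pick(*p,39,zt=18,hz=190)
place(526.7,-75.8,45,zt=18,hz=200)
hover(590,-20,330,rad(88));ctrl.dwell(.3);c=cam("wrist");s=cam("scene");print(ctrl.read_time_s())
cv2.imwrite("pics/p3.png",np.hstack([cv2.resize(c["img"][20:230,150:400,::-1],(400,336),interpolation=2),cv2.resize(s["img"][110:278,120:320,::-1],(400,336),interpolation=2)]))
pickle.dump(c,open("c3.pkl","wb"))
E
```

```text
[624.19785096 298.13533947] [623.55230128 297.35884815] [587.0173594  266.58473319] [659.08018103 328.84733523] 48.762995285442074 46.47583925834129 40.82716309594449
[624.19892548 298.56766973]
grip 56.59122004724389 62.656743256375194
lifted 56.42813046178136 63.94947272725403 47.5583
guard True [526.62752669 -75.80261782  28.25021381] [ 0.19022625 -0.37782442  7.90297073]
t 52.8167
53.8917
```

View pics/p3.png

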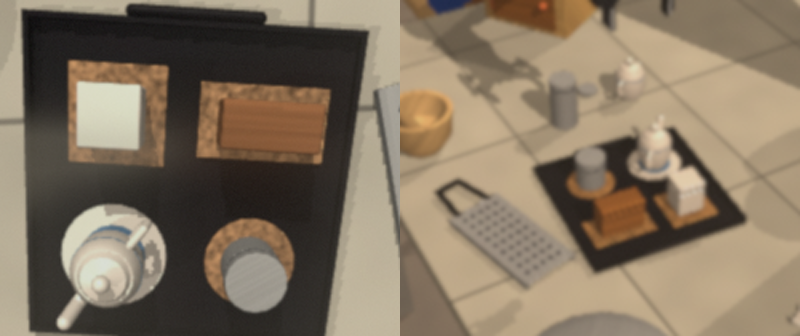

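The jug stands upright on the saucer, all four pieces are in place, and the sugar pot and tall tin are untouched. I'll check the jug's knob position numerically, then hand in.

```bash
python3 - <<'E'
from h import *
c=pickle.load(open("c3.pkl","rb"))
k=cast(c,(150+101/1.6,20+283/1.6),87)[0];print(k)
if np.linalg.norm(k-[526.7,-75.8])<6: print(ctrl.finish_job())
E
```

```text
[527.35246442 -75.38053805]
the job is handed in; nothing more can be done
None
```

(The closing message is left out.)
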